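# Show the soil meter to the ledge camera

### The job

Swing the red cam lever round to its open stop to free the green soil-moisture meter, then draw the meter straight up out of its wooden block and show its dial to the little camera on the post: meter upright, dial facing squarely into the lens, centred on the lens at lens height and 15 cm in front of it. Finish while holding it there, still, in the gripper: do not put it down or let go. Leave the camera, pots, watering can, mister, saucer and dibber where they are.

Things in the scene. Friction and masses are not known exactly. Their poses are not given: they have to be found in the camera images.
- dock: Brown wooden block fixed on the ledge, 90 (x) x 130 (y) x 75 mm tall; origin at the centre of its underside, z up. A 15 mm wide vertical hole through it at its x=0, y=-25 mm holds the meter's probe; the cam lever's upright pivot is at its x=0, y=+25 mm, on the top.
- lever (a joint): Cam lever angle about its upright pivot: 0 = locked, its round aluminium lobe 1.5 mm over the meter's collar, blocking any lift; grows clockwise seen from above to the open stop at 1.6 rad (open: above 1.3; lobe clear of the collar from 0.75). At 0 the arm points along the block's -x, at 1.57 along its +y. Starts at 0 to 0.2, stays where left; about 2 N at the knob moves it.
- lever_pivot (a point): Point on the lever's pivot axis, 120 mm above the ledge, on the block; its axes are the block's.
- lever_knob (a point): Upright red knob at the lever's end, to push or pinch: 16 mm diameter cylinder, axis 80 mm from the pivot axis, from 105 to 130 mm above the ledge; this point is on its axis, 120 mm up. The red arm under it is 16 mm wide, from 95 to 105 mm above the ledge.
- meter: Green soil meter, about 0.12 kg. Box head 28 (x) x 50 (y) x 60 mm, 40 to 100 mm above the origin, white dial on its -x face; 12 mm neck, collar 32 mm wide, 8 mm thick, 9 mm probe to 68 mm below. Origin: centre of the collar's underside, which rests on the block's top; z up. Grip from above by the sides 50 mm apart along y, leaving the dial free. Yaw varies. It must rise 70 mm to leave the hole.
- meter_dial (a point): Centre of the dial, on the head's front face: 14 mm along -x from the meter's axis and 70 mm above the meter's origin. Axes as the meter's.
- camera: Fixed stand of the little black camera: 90 mm round foot and a 16 mm post, 282 mm tall; origin under the foot's centre. Camera looks along the stand's -x.
- cam_lens (a point): Centre of the lens front of the camera head (black box 36 x 64 x 44 mm with a round lens 32 mm wide). -x points out of the lens along its level line of sight, z up. 220 to 280 mm above the ledge and 32 mm in front of the post's axis; the head stays at its height on the post.
- pot_a: Terracotta herb pot with bushy dark green leaves, 104 mm wide, 90 mm tall; plant to 150 mm. Origin under its centre. Leave alone.
- pot_b: Terracotta herb pot with thin grey-green stalks, 110 mm wide, 100 mm tall; plant to 200 mm. Origin under its centre. Leave alone.
- pot_c: Terracotta herb pot with bushy light green leaves, 100 mm wide, 85 mm tall; plant to 145 mm. Origin under its centre. Leave alone.
- can: Green plastic watering can, 116 mm wide, 160 mm tall, spout to +y up to 140 mm from its centre, handle to -y up to 92 mm. Origin under its centre. Leave alone.
- mister: Stainless steel plant mister with black head, 72 mm wide, 161 mm tall. Origin under its centre. Leave alone.
- saucer: Blue ceramic saucer, 136 mm wide, 18 mm tall. Origin under its centre. Leave alone.
- dibber: Wooden dibber lying on the ledge, 190 mm long along its x, 24 mm thick. Origin under its middle. Leave alone.
There are look-alikes about, which are no part of the job. Of the things shaped like the meter, the green one is meant.

How it is judged:
By the outcome, as a careful person would: the job done as asked, in the order asked, and still so for the second after the job is handed in, while the arm keeps its last pose, push and grip.
It also fails if it takes over 51 s, if anything falls off the work surface, if the arm or the gripper's body presses on something with over 40 N, if the wrist force passes 120 N, or if a joint passes its speed limit or range.

### The arm

A 7-joint arm with a two-finger parallel gripper is mounted at the origin on the work surface. World frame = base frame: x ahead of the robot, y to its left, z up, the work surface at z = 0. Lengths are in m, angles in rad, forces in N, time in s.
With the tool pointing down it reaches from about 0.4 to 0.875 m from the base axis. Payload 19.3 kg.
Tool frame: the origin (TCP) lies on the centre line of the jaws, within the pads' length; the fingertips stand 14 mm ahead of it and the grasp point (between the pads) lies 5 mm behind it; z points along the fingers, y is the line along which they close (so a half turn about z gives the same grasp; the last joint's range is limited). The gripper opens to 85 mm and grips with 20 to 120 N. Pads are 22 mm wide; open, the fingers measure 114 mm over their backs; the gripper's body (76 mm by 85 mm) begins 54 mm behind the grasp point. The pads swing forward as they close: fully open they stand 13 mm farther back than shut.
Start: joints at [-1.409, 0.521, -0.036, 1.599, 0.021, 1.021, -0.113], TCP at [0.144, 0.608, 0.245] pointing down, gripper open.
Joint ranges: [-2.91, 2.91], [-0.3, 2.13], [-1.5, 1.42], [0.17, 2.43], [-1.26, 4.41], [0.16, 1.93], [-2.52, 2.52]. Speed limits (rad/s): [1.89, 1.89, 2.39, 2.39, 3.01, 3.01, 3.01].

### API

Orientations are given as [roll, pitch, yaw] about the fixed x, y, z axes, in that order (R = Rz(yaw) Ry(pitch) Rx(roll)).
In Python, from workcell import bot, grab_frame, regions_of gives the robot as it stands. The module is installed in compiled form; this text tells all that it offers.
- The arm moves only by the tool play_rows, never from a script. Its argument "plan" is a list of rows, each a list of 3 entries, a list of its own where there are three numbers: the shift along the tool's x, y, z in units of 2.5 cm (1.0 is 2.5 cm), then the turn, a rotation vector about the tool's x, y, z in units of 0.15 rad (1.0 is 0.15 rad), then the closure, from -1 (fully open) to 1 (shut). In form: [[[tx, ty, tz], [rx, ry, rz], jaw], ...]. A call has 1 to 20 rows; each row shifts and turns the commanded pose from where the row before left it, along the tool's axes as they then stand; what a row does not reach is not made up. A row lasts 1/8 s, in which the tool goes at most 62.5 mm and 10.7 degrees, less where a joint would pass 70% of its speed; a pose out of reach is approached as far as the arm can. A call with a number of a shift or a turn outside -1 to 1 is refused whole. A call with a gripper value outside its range is refused whole. The fingers move at their own pace and stop on an object; "newtons" is the grip in N (left out, the last holds). Time passes only in rows, so rows that do not move let the fingers close. It gives the time, the measured TCP pose, the force, the opening and the grip force at its end, in the units of the state.
- bot.observe(): the state, without advancing time (a new reading comes with each control period).
- grab_frame(name): name is "side" or "top"; returns a dict with "pixels" (400x640x3 uint8, red, green, blue), "depth" (400x640 float32, m along the optical axis (not along the pixel's ray), 0 where there is no reading), "camera_matrix" (3x3 intrinsics, pixels), "R" (3x3) and "t" (3): a world point X has camera coordinates R X + t. Camera axes: x right, y down, z forward; pixel columns grow to the right and rows downward; lengths in m; the calibration is good to about 2 mm. A picture is of the moment at which its call begins.
- bot.job_done(): hands the job in; it is judged then, once.
Trained networks look in the newest picture that a camera, given by its name, has taken for a name from the list of things; names that differ only in an ending like _2 or _b are one class to them, and where a whole thing is asked for, a point or a joint stands for the part that bears it (a point fixed in the world has none). Each returns a list of dicts, best first, with "p" (0 to 1); they miss things now and then, are a little off and sometimes report something else, mostly with a low value. They report only what shows in the picture. A call takes as long as a camera call. They do not tell look-alikes from the thing itself.
- regions_of(thing, camera): "mask" (400x640 bool, what is visible of it) and "box" ([left, top, right, bottom] in pixels, round what is visible of it).
The state is a dict: "clock": time; "qpos": joint angles; "qd": joint speeds; "joint_efforts": joint torques, N m; "position": TCP position; "tool_rot": TCP orientation; "force": force on the tool from outside, world axes, zero at the start; "moment": the same for the moment, N m; "grip_width": finger opening in m; "finger_force": force on a finger pad.
Only numpy, scipy, OpenCV 4.12 (cv2) and the standard library are available. Lean on these libraries where they do the work, as an engineer would, in place of code of your own. Each camera call takes 0.05 s, during which the arm holds its last target. There are 200 camera calls.

## Working session

There is one attempt and no reset: what is moved stays moved. The work goes in short steps, Python scripts to look and compute and a tool call to move; the robot and the scene stay as the last step left them, time stands still between calls to the robot, and variables do not carry over. Pictures are saved under pics/ and viewed, at most 10 in all, crops included, and the job is handed in when it is done.

Besides the shell and the picture viewer there is one more tool, called after "Request:" by a JSON object that holds its "api" and its "payload". play_rows: Moves the arm, as the interface text tells. Its arguments: {"type":"object","properties":{"plan":{"type":"array"},"newtons":{"type":"number"}},"required":["plan"]}

```bash
mkdir -p pics; cat > h.py <<'E'
import numpy as np,cv2
from workcell import bot,grab_frame,regions_of
def pts(f,mask=None):
    d=f["depth"];K=f["camera_matrix"];v,u=np.mgrid[:400,:640]
    c=np.stack([(u-K[0,2])/K[0,0]*d,(v-K[1,2])/K[1,1]*d,d],-1)
    return (c-f["t"])@f["R"]   # world, HxWx3
def save(f,n): cv2.imwrite("pics/"+n,f["pixels"][:,:,::-1])
E
python3 - <<'E'
from h import *
print(bot.observe())
for n in("side","top"):
    f=grab_frame(n);save(f,n+"0.png");np.savez(n+"0.npz",**f)
    print(n,f["camera_matrix"],(-f["R"].T@f["t"]).round(3),f["R"].round(3))
    P=pts(f)
    for th in["dock","meter","lever_knob","camera","pot_a","can","mister","saucer","dibber","cam_lens"]:
        for r in regions_of(th,n)[:4]:
            m=r["mask"]&(f["depth"]>0)
            q=P[m]; print(th,round(r["p"],2),r["box"],m.sum(), np.percentile(q,[2,50,98],axis=0).round(3).tolist() if m.sum() else None)
E
```

```text
{'clock': 0.0, 'qpos': array([-1.40917177,  0.52203366, -0.03630383,  1.60001956,  0.02120742,
        1.02109523, -0.11280474]), 'qd': array([-1.82134562e-03,  1.44516809e-03,  1.39360908e-03,  3.55848849e-05,
        1.46176970e-03,  1.17053130e-03,  9.73272515e-04]), 'joint_efforts': array([ 1.02963211e-03, -9.27117133e+01,  1.98112428e+00, -3.69935095e+01,
        1.80530758e-02,  8.49938777e-03, -5.90844843e-05]), 'position': array([0.14357107, 0.60794711, 0.24470961]), 'tool_rot': array([-3.14042642e+00,  1.02037997e-04,  2.90973709e+00]), 'force': array([-0.37220566, -0.78961293, -0.24048028]), 'moment': array([ 0.00687724, -0.02737992,  0.04360091]), 'finger_force': 0.0, 'grip_width': 0.08523233800057146}
side [[410.31560548   0.         320.70497233]
 [  0.         410.31560548 202.04773299]
 [  0.           0.           1.        ]] [-0.061 -0.839  0.955] [[ 0.81  -0.586  0.007]
 [-0.35  -0.494 -0.796]
 [ 0.47   0.643 -0.605]]
dock 0.96 [315.6, 244.6, 373.8, 295.9] 1579 [[0.427, -0.252, 0.002], [0.49, -0.203, 0.071], [0.57, -0.119, 0.117]]
meter 0.72 [372.4, 265.9, 395.4, 3
[... 3779 characters left out ...]
 0.165]]
saucer 0.59 [228.8, 243.1, 265.5, 276.7] 1013 [[0.312, 0.219, -0.002], [0.371, 0.28, 0.009], [0.432, 0.341, 0.022]]
saucer 0.34 [137.9, 234.1, 207.6, 269.1] 1094 [[0.354, 0.432, 0.004], [0.402, 0.502, 0.117], [0.45, 0.637, 0.155]]
dibber 0.62 [283.3, 247.7, 331.8, 256.5] 254 [[0.375, -0.042, 0.009], [0.388, 0.03, 0.02], [0.405, 0.12, 0.031]]
dibber 0.53 [262.0, 146.6, 279.6, 159.5] 239 [[0.694, 0.143, 0.217], [0.714, 0.171, 0.25], [0.74, 0.205, 0.259]]
dibber 0.42 [358.1, 209.4, 375.1, 239.3] 202 [[0.427, -0.186, 0.076], [0.497, -0.162, 0.101], [0.531, -0.143, 0.128]]
cam_lens 0.76 [262.2, 142.2, 279.1, 158.6] 250 [[0.694, 0.143, 0.001], [0.715, 0.173, 0.249], [0.774, 0.212, 0.259]]
```

```bash
python3 - <<'E'
from h import *
s=np.load("side0.npz")["pixels"];t=np.load("top0.npz")["pixels"]
a=cv2.resize(s[120:330,300:470],None,fx=2.35,fy=2.35,interpolation=cv2.INTER_CUBIC)
b=cv2.resize(t[135:275,255:425],None,fx=2.35,fy=2.35,interpolation=cv2.INTER_CUBIC)
o=np.zeros((a.shape[0],a.shape[1]+b.shape[1],3),np.uint8);o[:,:a.shape[1]]=a;o[:b.shape[0],a.shape[1]:]=b
cv2.imwrite("pics/crop0.png",o[:,:,::-1])
c=cv2.resize(s[225:325,300:400],(600,600),interpolation=cv2.INTER_CUBIC);cv2.imwrite("pics/close0.png",c[:,:,::-1])
E
```

```text
(no output)
```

View pics/crop0.png

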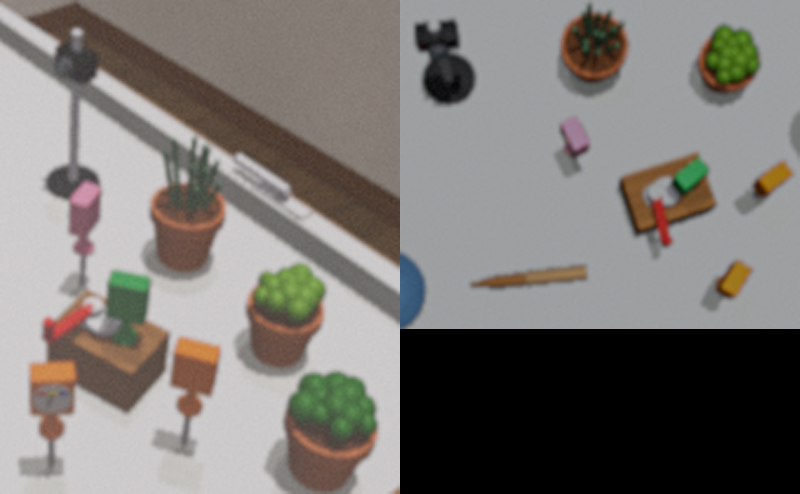

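View pics/close0.png

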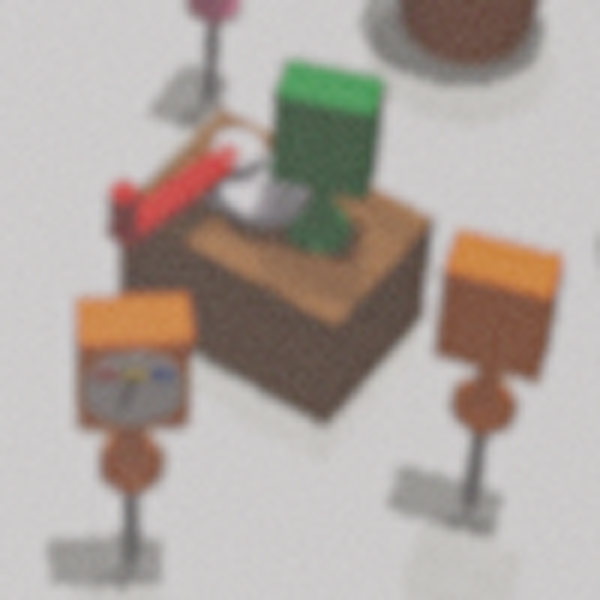

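```bash
python3 - <<'E'
from h import *
for n in("top","side"):
    f=dict(np.load(n+"0.npz"));P=pts(f);px=f["pixels"].astype(int)
    hsv=cv2.cvtColor(f["pixels"],cv2.COLOR_RGB2HSV)
    def rep(nm,m):
        q=P[m]; r=cv2.minAreaRect((q[:,:2]*1000).astype(np.float32))
        print(n,nm,m.sum(),"med",np.median(q,0).round(4),"z",np.percentile(q[:,2],[2,50,98]).round(3),"rect c",np.round(r[0],1),"sz",np.round(r[1],1),"ang",round(r[2],1))
        return q
    near=lambda x,y,r:np.hypot(P[...,0]-x,P[...,1]-y)<r
    ok=f["depth"]>0
    H,S,V=[hsv[...,i] for i in range(3)]
    g=ok&near(.52,-.2,.06)&(H>45)&(H<85)&(S>90)
    rep("green top",g&(P[...,2]>.155))
    rep("green all",g)
    red=ok&near(.49,-.165,.12)&((H<6)|(H>172))&(S>130)
    rep("red",red); rep("knob",red&(P[...,2]>.115))
    al=ok&near(.52,-.175,.08)&(S<60)&(P[...,2]>.07)
    rep("alu",al)
    d=ok&near(.5,-.175,.11)&(H>7)&(H<20)&(S>70)&(P[...,2]>.06)&(P[...,2]<.09)
    rep("docktop",d)
    c=ok&near(.72,.17,.09)&(V<90)
    for a,b in((.2,.235),(.235,.27),(.2,.3),(.03,.2),(-.02,.018)):
        m=c&(P[...,2]>a)&(P[...,2]<b)
        if m.sum()>5: rep(f"cam {a}-{b}",m)
    if n=="top":
        m=c&(P[...,2]>.2); 
E
python3 - <<'E'
import sys;sys.path.insert(0,'.')
from h import *
s=np.load("side0.npz")["pixels"];t=np.load("top0.npz")["pixels"]
a=cv2.resize(s[128:211,305:360],None,fx=7,fy=7,interpolation=cv2.INTER_CUBIC)[:580]
b=cv2.resize(t[138:190,255:297],None,fx=9,fy=9,interpolation=cv2.INTER_CUBIC)
o=np.zeros((580,a.shape[1]+b.shape[1],3),np.uint8);o[:a.shape[0],:a.shape[1]]=a;o[:b.shape[0],a.shape[1]:]=b
o=np.clip(o.astype(float)*1.5,0,255).astype(np.uint8)
cv2.imwrite("pics/cam0.png",o[:,:,::-1])
E
```

```text
top green top 113 med [ 0.5212 -0.1975  0.1738] z [0.159 0.174 0.181] rect c [ 522.4 -200. ] sz [29.4 48.6] ang 34.3
top green all 122 med [ 0.5209 -0.1973  0.1732] z [0.104 0.173 0.181] rect c [ 533.  -205.4] sz [35.7 72.2] ang 41.4
top red 72 med [ 0.4634 -0.1596  0.1042] z [0.097 0.104 0.13 ] rect c [ 460.6 -159.8] sz [69.8 15.5] ang 6.8
top knob 9 med [ 0.4301 -0.1629  0.1285] z [0.123 0.128 0.137] rect c [ 430.1 -163.2] sz [7.  7.6] ang 86.9
top alu 148 med [ 0.5096 -0.1699  0.0925] z [0.072 0.092 0.167] rect c [ 515.8 -191.6] sz [ 48.2 114.2] ang 3.8
top docktop 494 med [ 0.506  -0.1692  0.0735] z [0.065 0.074 0.083] rect c [ 514.8 -176.3] sz [ 89.8 128.2] ang 16.9
top cam 0.2-0.235 22 med [0.6967 0.1713 0.2286] z [0.217 0.229 0.234] rect c [702.3 169.9] sz [16.9 52.1] ang 5.7
top cam 0.235-0.27 193 med [0.7168 0.1706 0.2509] z [0.236 0.251 0.26 ] rect c [716.2 172.5] sz [48.7 59.3] ang 1.2
top cam 0.2-0.3 217 med [0.714  0.1706 0.2502] z [0.223 0.25  0.26 ] rect c [716.2 172.5] sz [48.7 59.3] ang 1.2
top cam 0.03-0.2 34 med [0.719  0.1723 0.0837] z [0.034 0.084 0.137] rect c [
[... 605 characters left out ...]
4.2
side alu 461 med [ 0.5104 -0.1971  0.1037] z [0.072 0.104 0.173] rect c [ 524.3 -176. ] sz [ 70.1 131.3] ang 16.5
side docktop 471 med [ 0.5029 -0.2163  0.0729] z [0.067 0.073 0.076] rect c [ 513.  -181.5] sz [ 90.2 130.4] ang 18.8
side cam 0.2-0.235 69 med [0.7115 0.1449 0.2259] z [0.213 0.226 0.234] rect c [711.4 149.1] sz [20.6 60.1] ang 58.2
side cam 0.235-0.27 135 med [0.7154 0.1575 0.2483] z [0.236 0.248 0.254] rect c [717.7 171.3] sz [52.3 71.2] ang 6.3
side cam 0.2-0.3 204 med [0.7139 0.153  0.2415] z [0.215 0.241 0.254] rect c [717.2 171.3] sz [53.2 71.2] ang 6.3
side cam -0.02-0.018 114 med [0.7115 0.1737 0.0096] z [0.006 0.01  0.014] rect c [722.2 177.6] sz [84.7 64.3] ang 5.6
```

View pics/cam0.png

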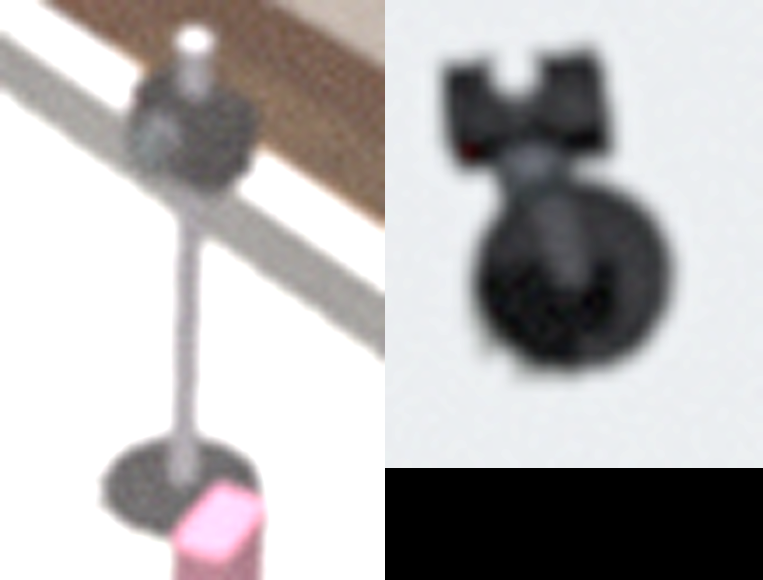

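The camera crop shows the head with its lens facing roughly −x (top px ≈ (271,152)), and a small red LED on its front.

Things that could pass for the meter, by side-view pixel:
- pink (335,215)
- green in the block (352,250)
- orange (324,295)
- orange (384,288)

I choose the green one at (352,250). Its visible −x−y face is blank, so the dial faces about +34°. The lever knob is at side px ≈ (320,258).

Request:
{"api": "play_rows", "payload": {"plan": [[[-0.95, -0.6, 0], [0, 0, 0], 0], [[-0.95, -0.6, 0], [0, 0, 0], 0], [[-0.95, -0.6, 0], [0, 0, 0], 0], [[-0.95, -0.6, 0], [0, 0, 0], 0], [[-0.95, -0.6, 0], [0, 0, 0], 0], [[-0.95, -0.6, 0], [0, 0, 0], 0], [[-0.95, -0.6, 0], [0, 0, 0], 0], [[-0.95, -0.6, 0], [0, 0, 0], 0], [[-0.95, -0.6, 0], [0, 0, 0], 0], [[-0.95, -0.6, 0], [0, 0, 0], 0], [[-0.95, -0.6, 0], [0, 0, 0], 0], [[-0.95, -0.6, 0], [0, 0, 0], 0], [[-0.95, -0.6, 0], [0, 0, 0], 0]]}}

```text
clock: 2.72
position: [0.3999, 0.3469, 0.2454]
tool_rot: [3.141, 0.0, 2.91]
force: [-0.4, 1.0, -0.5]
grip_width: 0.0428
finger_force: 0.0
```

```bash
python3 - <<'E'
from h import *
o=bot.observe();print(o["qpos"].round(3),o["position"].round(4),o["tool_rot"].round(3),o["grip_width"])
def plane(f,m,z):
    v,u=np.nonzero(m);K=f["camera_matrix"]
    r=np.stack([(u-K[0,2])/K[0,0],(v-K[1,2])/K[1,1],np.ones(len(u))],1)@f["R"]
    C=-f["R"].T@f["t"];return C[:2]+r[:,:2]*((z-C[2])/r[:,2])[:,None]
for n in("top","side"):
    f=dict(np.load(n+"0.npz"));P=pts(f);V=f["pixels"].max(2);hsv=cv2.cvtColor(f["pixels"],cv2.COLOR_RGB2HSV)
    near=np.hypot(P[...,0]-.72,P[...,1]-.172)<.075
    z=P[...,2]; m=near&(V<110)&(z>.24)&(z<.27)
    print(n,"head z hist",np.histogram(z[near&(z>.2)],bins=np.arange(.2,.3,.005))[0])
    for zt in(.250,.255):
        q=plane(f,m,zt);r=cv2.minAreaRect((q*1000).astype(np.float32));print(n,"head",zt,np.round(r[0],1),np.round(r[1],1),round(r[2],1))
    ft=near&(V<120)&(np.abs(z-.01)<.012);q=plane(f,ft,.012)
    hull=cv2.convexHull((q*1000).astype(np.float32));print(n,"foot circ",cv2.minEnclosingCircle(hull))
    pm=near&(z>.26);print(n,"posttop",np.median(P[pm],0).round(4),pm.sum(),z[pm].max())
    g=(np.hypot(P[...,0]-.52,P[...,1]+.2)<.06)&(hsv[...,0]>45)&(hsv[...,0]<85)&(hsv[...,1]>90)&(z>.16)
    q=plane(f,g,.175);r=cv2.minAreaRect((q*1000).astype(np.float32));print(n,"green",g.sum(),np.round(r[0],1),np.round(r[1],1),round(r[2],1),q.mean(0).round(4))
    red=(np.hypot(P[...,0]-.43,P[...,1]+.168)<.03)&((hsv[...,0]<6)|(hsv[...,0]>172))&(hsv[...,1]>120)&(z>.12)
    q=plane(f,red,.130);print(n,"knob",red.sum(),q.mean(0).round(4),q.min(0).round(4),q.max(0).round(4))
E
```

```text
[-0.857  0.37   0.04   1.854 -0.018  0.918  0.53 ] [0.3999 0.3469 0.2454] [3.141 0.    2.91 ] 0.042815843585482856
top head z hist [ 0  2  2  7  5 12  9 14 30 52 73 39  2  1  4  4 12  3  0]
top head 0.25 [716.1 174.1] [53.7 61.9] 0.1
top head 0.255 [714.4 173.6] [53.6 61.7] 0.1
top foot circ ((725.363525390625, 175.95753479003906), 46.13285827636719)
top posttop [0.724  0.1743 0.2815] 26 0.2875878933135141
top green 109 [ 521.7 -199. ] [27.1 48.5] 43.4 [ 0.521  -0.1986]
top knob 9 [ 0.4298 -0.163 ] [ 0.4262 -0.1667] [ 0.4335 -0.1593]
side head z hist [ 2  3 10 20 21 22 25 30 37 42 50  7  8  5  5  9  6  0  0]
side head 0.25 [719.7 163.2] [80.4 62. ] 43.5
side head 0.255 [714.1 156.1] [79.8 61.5] 43.5
side foot circ ((719.6273193359375, 164.70318603515625), 44.660526275634766)
side posttop [0.7217 0.1684 0.2721] 33 0.28172449146459994
side green 88 [ 519.3 -207.6] [23.2 43.5] 35.9 [ 0.5192 -0.2073]
side knob 10 [ 0.4281 -0.1723] [ 0.4246 -0.1797] [ 0.4316 -0.1668]
```

Request:
{"api": "play_rows", "payload": {"plan": [[[-0.3, -0.99, 0], [0, 0, 0], 0], [[-0.3, -0.99, 0], [0, 0, 0], 0], [[-0.3, -0.99, 0], [0, 0, 0], 0], [[-0.3, -0.99, 0], [0, 0, 0], 0], [[-0.3, -0.99, 0], [0, 0, 0], 0], [[-0.3, -0.99, 0], [0, 0, 0], 0], [[-0.3, -0.99, 0], [0, 0, 0], 0], [[-0.3, -0.99, 0], [0, 0, 0], 0], [[-0.3, -0.99, 0], [0, 0, 0], 0], [[-0.3, -0.99, 0], [0, 0, 0], 0], [[-0.3, -0.99, 0], [0, 0, 0], 0], [[-0.3, -0.99, 0], [0, 0, 0], 0], [[-0.3, -0.99, 0], [0, 0, 0], 0], [[-0.3, -0.99, 0], [0, 0, 0], 0], [[-0.3, -0.99, 0], [0, 0, 0], 0], [[-0.3, -0.99, 0], [0, 0, 0], 0], [[-0.3, -0.99, 0], [0, 0, 0], 0], [[-0.3, -0.99, 0], [0, 0, 0], 0], [[-0.3, -0.99, 0], [0, 0, 0], 0], [[-0.3, -0.99, 0], [0, 0, 0], 0]]}}

```text
clock: 5.22
position: [0.4316, -0.1695, 0.2454]
tool_rot: [3.142, 0.0, 2.91]
force: [0.1, -0.1, 0.6]
grip_width: 0.0426
finger_force: 0.0
```

Request:
{"api": "play_rows", "payload": {"plan": [[[0, 0, 0.4], [0, 0, -0.9], 0], [[0, 0, 0.4], [0, 0, -0.9], 0], [[0, 0, 0.4], [0, 0, -0.9], 0], [[0, 0, 0.4], [0, 0, 0], 0], [[0, 0, 0], [0, 0, 0], 0]]}}

```text
clock: 5.85
position: [0.4312, -0.1687, 0.2048]
tool_rot: [3.141, -0.001, -2.972]
force: [-0.3, 0.2, 1.0]
grip_width: 0.0427
finger_force: 0.0
```

```bash
python3 - <<'E'
from h import *
o=bot.observe();print(o["qpos"].round(3),o["position"].round(4),o["tool_rot"].round(3),o["grip_width"],o["force"])
fs=[grab_frame(n) for n in("side","top")]
for n,f in zip(("side","top"),fs):
    K=f["camera_matrix"]
    def pj(X): c=f["R"]@np.array(X)+f["t"];return (K@c/c[2])[:2].round(1)
    print(n,"tip",pj(o["position"]-[0,0,.014]),"knob",pj([.429,-.1675,.13]))
    np.savez(n+"1.npz",**f)
s=fs[0]["pixels"][190:310,270:390];t=fs[1]["pixels"][170:290,310:430]
a=cv2.resize(np.hstack([s,t]),(800,400),interpolation=cv2.INTER_CUBIC);cv2.imwrite("pics/k1.png",a[:,:,::-1])
E
```

```text
[ 0.073  0.33   0.213  2.062 -0.099  0.76   2.088] [ 0.4312 -0.1687  0.2048] [ 3.141e+00 -1.000e-03 -2.972e+00] 0.042745566860144996 [-0.27750207  0.20314107  0.96461072]
side tip [321.1 240.2] knob [320.1 256.2]
top tip [371.6 234.1] knob [369.3 237.2]
```

View pics/k1.png

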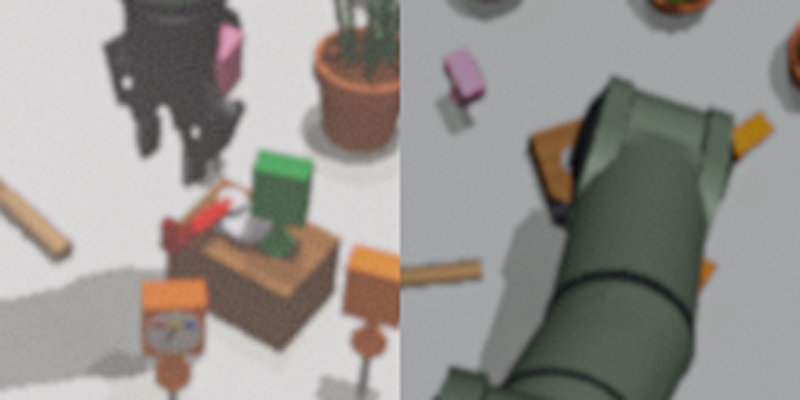

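The side view shows the fingertip midpoint at px (322,240), against a predicted (321,240). The knob at (321.6,256.6) lies straight below it, and the top view is blocked by the arm. I'll descend to cage the knob.

Request:
{"api": "play_rows", "payload": {"plan": [[[0, 0, 0.85], [0, 0, 0], 0], [[0, 0, 0.85], [0, 0, 0], 0], [[0, 0, 0.85], [0, 0, 0], 0], [[0, 0, 0.75], [0, 0, 0], 0], [[0, 0, 0], [0, 0, 0], 0.4], [[0, 0, 0], [0, 0, 0], 0.4]]}}

```text
clock: 6.7
position: [0.4319, -0.1688, 0.1236]
tool_rot: [-3.141, 0.001, -2.969]
force: [-0.0, -0.0, 0.4]
grip_width: 0.0255
finger_force: 0.0
```

```bash
python3 - <<'E'
from h import *
o=bot.observe();print(o["qpos"].round(3),o["position"].round(4),o["tool_rot"].round(3),o["grip_width"],o["force"])
f=grab_frame("side")
a=cv2.resize(f["pixels"][215:285,285:375],(720,560),interpolation=cv2.INTER_CUBIC);cv2.imwrite("pics/k2.png",a[:,:,::-1])
E
```

```text
[ 0.111  0.472  0.172  2.126 -0.148  0.554  2.134] [ 0.4319 -0.1688  0.1236] [-3.141e+00  1.000e-03 -2.969e+00] 0.02549875711556725 [-0.0452776  -0.02963551  0.39149955]
```

View pics/k2.png

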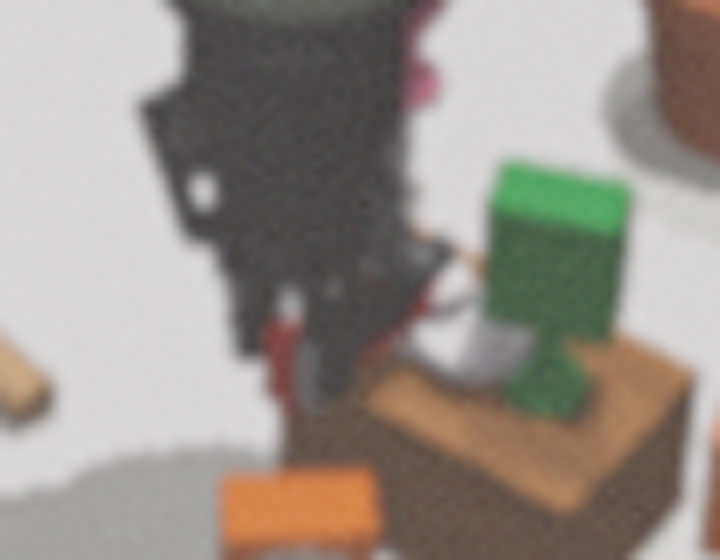

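The picture shows the red knob between the two fingers at about px (320,260). Next is the clockwise swing.

Request:
{"api": "play_rows", "payload": {"plan": [[[0.12, 0, 0], [0, 0, 0], 0.4], [[-0.04, 0.48, 0], [0, 0, 1], 0.4], [[-0.04, 0.48, 0], [0, 0, 1], 0.4], [[-0.04, 0.48, 0], [0, 0, 1], 0.4], [[-0.04, 0.48, 0], [0, 0, 1], 0.4], [[-0.04, 0.48, 0], [0, 0, 1], 0.4], [[-0.04, 0.48, 0], [0, 0, 1], 0.4], [[-0.04, 0.48, 0], [0, 0, 1], 0.4], [[-0.04, 0.48, 0], [0, 0, 1], 0.4], [[-0.04, 0.48, 0], [0, 0, 1], 0.4], [[0, 0, 0], [0, 0, 0], 0.4]]}}

```text
clock: 8.12
position: [0.4779, -0.0811, 0.1229]
tool_rot: [3.141, 0.0, 1.967]
force: [0.2, -0.0, -0.5]
grip_width: 0.0257
finger_force: 0.0
```

```bash
python3 - <<'E'
from h import *
o=bot.observe();print(o["qpos"].round(3),o["position"].round(4),o["tool_rot"].round(3),o["grip_width"],o["force"])
f=grab_frame("side")
a=cv2.resize(f["pixels"][195:285,285:375],(600,600),interpolation=cv2.INTER_CUBIC);cv2.imwrite("pics/k3.png",a[:,:,::-1])
E
```

```text
[-0.367  0.564  0.558  2.088 -0.507  0.622  0.938] [ 0.4779 -0.0811  0.1229] [3.141 0.    1.967] 0.025699720370896247 [ 0.23923607 -0.00262635 -0.51373677]
```

View pics/k3.png

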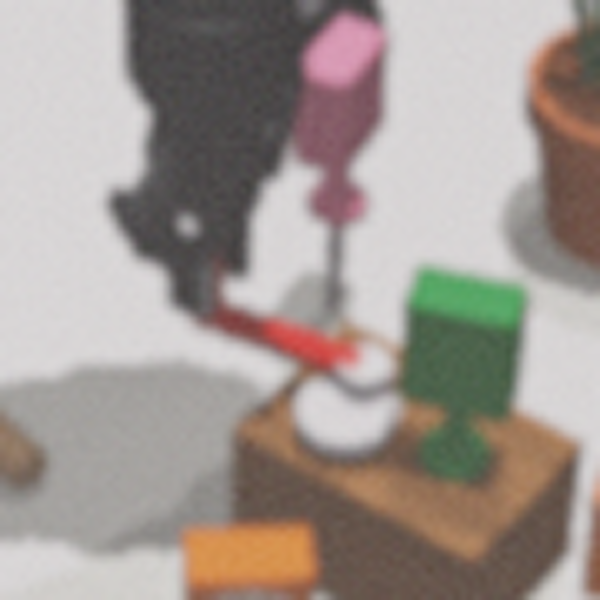

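The side view shows the lever arm swung round to +y and the aluminium lobe clear of the meter's collar. I'll nudge it a little further, then go up and take fresh measurements.

Request:
{"api": "play_rows", "payload": {"plan": [[[-0.02, 0.24, 0], [0, 0, 0.5], 0.4], [[0, 0, 0], [0, 0, 0], 0.4], [[0, 0, -0.85], [0, 0, 0], 0.2], [[0, 0, -0.85], [0, 0, 0], 0], [[0, 0, -0.9], [0, 0, 0], 0], [[0, 0, -0.9], [0, 0, 0.8], -0.5], [[0, 0, -0.9], [0, 0, 1], -1], [[0, 0, -0.7], [0, 0, 1], -1], [[0, 0, 0], [0, 0, 1], -1], [[0, 0, 0], [0, 0, 1], -1], [[0, 0, 0], [0, 0, 1], -1], [[0, 0, 0], [0, 0, 1], -1], [[0, 0, 0], [0, 0, 1], -1], [[0, 0, 0], [0, 0, 0.8], -1], [[0, 0, 0], [0, 0, 0], -1]]}}

```text
clock: 10.05
position: [0.4829, -0.0801, 0.2501]
tool_rot: [3.142, 0.001, 0.603]
force: [0.1, -0.2, -0.6]
grip_width: 0.0853
finger_force: 0.0
```

```bash
cat >> h.py <<'E'
def plane(f,m,z):
    v,u=np.nonzero(m);K=f["camera_matrix"]
    r=np.stack([(u-K[0,2])/K[0,0],(v-K[1,2])/K[1,1],np.ones(len(u))],1)@f["R"]
    C=-f["R"].T@f["t"];return C[:2]+r[:,:2]*((z-C[2])/r[:,2])[:,None]
E
python3 - <<'E'
from h import *
o=bot.observe();print(o["qpos"].round(3),o["position"].round(4),o["tool_rot"].round(3),o["grip_width"],o["force"])
# averaged side frames: bright-green top face, red arm/knob
fs=[grab_frame("side") for _ in range(3)];f=fs[0]
px=np.mean([x["pixels"].astype(float) for x in fs],0).astype(np.uint8);f["depth"]=np.median([x["depth"] for x in fs],0)
P=pts(f);hsv=cv2.cvtColor(px,cv2.COLOR_RGB2HSV);H,S,V=cv2.split(hsv)
near=np.hypot(P[...,0]-.52,P[...,1]+.205)<.06
g=near&(H>45)&(H<85)&(S>90)
print("V hist",np.histogram(V[g],bins=range(40,260,20))[0])
t=g&(V>135)
c=lambda q:cv2.minAreaRect((q*1000).astype(np.float32))
q=plane(f,t,.175);print("top face",t.sum(),c(q),q.mean(0))
K=f["camera_matrix"]; 
red=(np.hypot(P[...,0]-.49,P[...,1]+.12)<.09)&((H<6)|(H>172))&(S>120)
q=plane(f,red&(P[...,2]<.112),.105);print("arm",red.sum(),c(q)); k=red&(P[...,2]>.118)
print("knob",k.sum(),plane(f,k,.125).mean(0))
# head: fit 2D outline centre: project box model top corners
ct,_=cv2.findContours(t.astype(np.uint8),0,1);b=max(ct,key=cv2.contourArea);print(cv2.approxPolyDP(cv2.convexHull(b),2,True).reshape(-1,2).tolist())
for cx,cy,yw in((.52,-.2045,.6),(.52,-.2045,.63)):
    for sx,sy in((1,1),(1,-1),(-1,-1),(-1,1)):
        X=np.array([cx+sx*.014*np.cos(yw)-sy*.025*np.sin(yw),cy+sx*.014*np.sin(yw)+sy*.025*np.cos(yw),.175]);cc=f["R"]@X+f["t"];print((K@cc/cc[2])[:2].round(1),end=" ")
    print()
E
```

```text
[-0.747  0.544  1.13   1.976 -0.589  1.    -0.302] [ 0.4829 -0.0801  0.2501] [3.142e+00 1.000e-03 6.030e-01] 0.08531399584797918 [ 0.06239492 -0.24276881 -0.6411609 ]
V hist [ 0  0  0  0  5 15 65  0  0  0]
top face 83 ((519.6685180664062, -207.6016387939453), (21.851757049560547, 42.89955520629883), 37.68216323852539) [ 0.51964711 -0.207689  ]
arm 46 ((486.6619873046875, -121.55955505371094), (16.700468063354492, 53.747989654541016), 31.76909828186035)
knob 1 [ 0.47725398 -0.07955397]
[[347, 239], [350, 236], [360, 238], [362, 242]]
[347.1 233.8] [364.1 237.9] [361.4 244.3] [344.2 240.1] 
[346.8 233.9] [364.  237.7] [361.7 244.2] [344.2 240.3]
```

Request:
{"api": "play_rows", "payload": {"plan": [[[-0.26, 0.82, 0], [0, 0, 0], -1], [[-0.26, 0.82, 0], [0, 0, 0], -1], [[-0.26, 0.82, 0], [0, 0, 0], -1], [[-0.26, 0.82, 0], [0, 0, 0], -1], [[-0.26, 0.82, 0], [0, 0, 0], -1], [[-0.26, 0.82, 0], [0, 0, -0.17], -1], [[0, 0, 0], [0, 0, 0], -1]]}}

```text
clock: 11.08
position: [0.5203, -0.2048, 0.2505]
tool_rot: [3.141, -0.0, 0.626]
force: [-0.3, 0.3, 0.0]
grip_width: 0.0853
finger_force: 0.0
```

```bash
python3 - <<'E'
from h import *
o=bot.observe();print(o["qpos"].round(3),o["position"].round(4),o["tool_rot"].round(3),o["grip_width"],o["force"])
f=grab_frame("side")
a=cv2.resize(f["pixels"][180:280,300:400],(600,600),interpolation=cv2.INTER_CUBIC);cv2.imwrite("pics/g1.png",a[:,:,::-1])
E
```

```text
[-0.398  0.627  1.022  1.804 -0.609  1.064 -0.093] [ 0.5203 -0.2048  0.2505] [ 3.141 -0.     0.626] 0.08534429567300382 [-0.27794208  0.28074056  0.02801701]
```

View pics/g1.png

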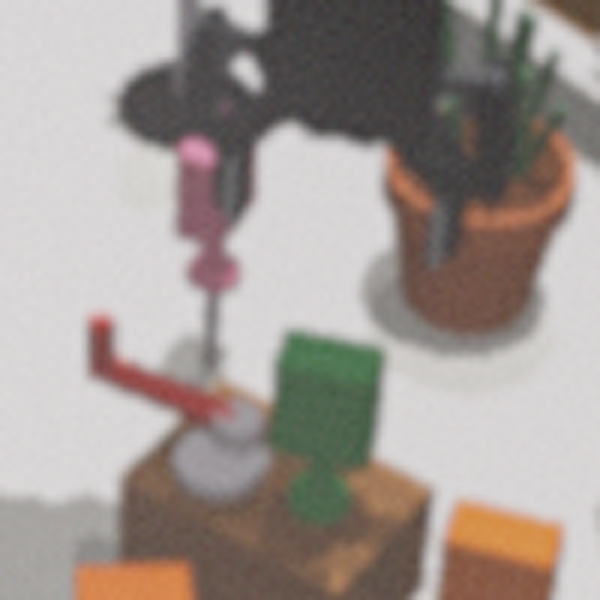

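The lever is open (knob at side px ≈ (317,236)) and the finger midpoint sits right over the green head. I'll descend and grip.

Request:
{"api": "play_rows", "payload": {"newtons": 40, "plan": [[[0, 0, 0.86], [0, 0, 0], -1], [[0, 0, 0.86], [0, 0, 0], -1], [[0, 0, 0.86], [0, 0, 0], -1], [[0, 0, 0.86], [0, 0, 0], -1], [[0, 0, 0.86], [0, 0, 0], -1], [[0, 0, 0], [0, 0, 0], -1], [[0, 0, 0], [0, 0, 0], 0.2], [[0, 0, 0], [0, 0, 0], 1], [[0, 0, 0], [0, 0, 0], 1], [[0, 0, 0], [0, 0, 0], 1]]}}

```text
clock: 12.38
position: [0.521, -0.2034, 0.1437]
tool_rot: [3.141, -0.001, 0.625]
force: [0.3, 0.1, 7.4]
grip_width: 0.0497
finger_force: 40.8
```

Request:
{"api": "play_rows", "payload": {"plan": [[[0, 0, -0.3], [0, 0, 0], 1], [[0, 0, -0.6], [0, 0, 0], 1], [[0, 0, -0.6], [0, 0, 0], 1], [[0, 0, -0.6], [0, 0, 0], 1], [[0, 0, -0.7], [0, 0, 0], 1], [[0, 0, -0.7], [0, 0, 0], 1], [[0, 0, -0.7], [0, 0, 0], 1], [[0, 0, 0], [0, 0, 0], 1]]}}

```text
clock: 13.38
position: [0.521, -0.2034, 0.249]
tool_rot: [3.14, -0.001, 0.626]
force: [0.9, -0.3, -1.4]
grip_width: 0.0498
finger_force: 41.5
```

```bash
python3 - <<'E'
from h import *
o=bot.observe();print(o["qpos"].round(3),o["position"].round(4),o["tool_rot"].round(3),o["grip_width"],o["force"],o["moment"])
f=grab_frame("side");np.savez("side2.npz",**f)
P=pts(f);H,S,V=cv2.split(cv2.cvtColor(f["pixels"],cv2.COLOR_RGB2HSV))
g=(np.hypot(P[...,0]-.52,P[...,1]+.204)<.06)&(H>45)&(H<85)&(S>90)
q=P[g];print(g.sum(),q.min(0).round(3),q.max(0).round(3),np.median(q,0).round(3))
# front-face (side view) normal via SVD
fm=g&(V<135);q=P[fm];c=np.median(q,0);k=np.abs(q-c).max(1)<.03
_,_,v=np.linalg.svd(q[k]-q[k].mean(0));print("normal",v[2].round(3),fm.sum(),np.degrees(np.arctan2(v[2][1],v[2][0])))
# camera-head fine points
t=dict(np.load("top0.npz"));P=pts(t);V=t["pixels"].max(2);z=P[...,2]
near=np.hypot(P[...,0]-.715,P[...,1]-.172)<.06
V4=t["pixels"][138:172,258:284].max(2)
for r in V4: print(" ".join(f"{x:3d}" for x in r))
E
```

```text
[-0.4    0.628  1.021  1.806 -0.612  1.061 -0.093] [ 0.521  -0.2034  0.249 ] [ 3.14e+00 -1.00e-03  6.26e-01] 0.04982712949700128 [ 0.8845819  -0.31374374 -1.35066508] [-0.05576069  0.02390836 -0.06586992]Traceback (most recent call last):
  File "<stdin>", line 6, in <module>
    return umr_minimum(a, axis, None, out, keepdims, initial, where)
ValueError: zero-size array to reduction operation minimum which has no identity
```

```bash
python3 - <<'E'
from h import *
from scipy.optimize import minimize
def mean(n,k=6):
    fs=[grab_frame(n) for _ in range(k)];f=fs[0]
    f["pixels"]=np.mean([x["pixels"].astype(float) for x in fs],0).astype(np.uint8);f["depth"]=np.median([x["depth"] for x in fs],0);np.savez(n+"3.npz",**f);return f
F={n:mean(n) for n in("top","side")}
for n,f in F.items():
    P=pts(f);z=P[...,2];V=f["pixels"].max(2)
    near=np.hypot(P[...,0]-.715,P[...,1]-.172)<.07
    h=near&(z>.2);print(n,np.histogram(z[h],bins=np.arange(.2,.29,.004))[0])
# silhouette fit of stand model (foot disc, post, head box) in both views
def model(p,f):
    x,y,yw,zl=p;K=f["camera_matrix"];c,s=np.cos(yw),np.sin(yw);im=np.zeros((400*4,640*4),np.uint8)
    def pj(X):
        X=np.asarray(X,float);W=np.stack([x+c*X[:,0]-s*X[:,1],y+s*X[:,0]+c*X[:,1],X[:,2]],1)
        q=W@f["R"].T+f["t"];q=q@K.T;return ((q[:,:2]/q[:,2:]+.5)*4).astype(np.float32)
    def hull(X): cv2.fillConvexPoly(im,np.round(cv2.convexHull(pj(X))).astype(np.int32),255)
    a=np.linspace(0,2*np.pi,40)
    cyl=lambda r,z0,z1:[(r*np.cos(t),r*np.sin(t),zz) for t in a for zz in(z0,z1)]
    hull(cyl(.045,0,.012));hull(cyl(.008,0,.282))
    xf=-.032
    hull([(xx,yy,zz) for xx in(xf+BACK[0],xf+BACK[0]+.036) for yy in(-.032,.032) for zz in(zl-.022,zl+.022)])
    hull([(xf+xx,.016*np.cos(t),zl+.016*np.sin(t)) for t in a for xx in(0,BACK[0])])
    return cv2.resize(im,(640,400),interpolation=cv2.INTER_AREA)/255.
BACK=[.006]
obs={}
for n,f in F.items():
    P=pts(f);px=f["pixels"].astype(float)
    box=dict(top=(135,192,252,300),side=(125,212,310,352))[n];r0,r1,c0,c1=box
    V=px.max(2)[r0:r1,c0:c1];obs[n]=(box,V);print(n,np.percentile(V,[1,10,30,50,90]))
def cost(p,names):
    e=0
    for n in names:
        (r0,r1,c0,c1),V=obs[n];m=model(p,F[n])[r0:r1,c0:c1]
        w=np.clip((V-70)/90,0,1) if n=="top" else np.clip((V-95)/75,0,1)
        d=(m-(1-w))
        e+=np.abs(d).sum() if n=="top" else np.abs(d[:,:]).sum()
    return e
for b in(.0,.006,.012):
    BACK[0]=b
    for names in(("top",),("top","side")):
        best=min((minimize(cost,[.723,.172,yw,.23],args=(names,),method="Nelder-Mead",options=dict(initial_simplex=np.array([[.723,.172,yw,.23],[.729,.172,yw,.23],[.723,.178,yw,.23],[.723,.172,yw+.15,.23],[.723,.172,yw,.237]]))) for yw in(-.1,.05,.2)),key=lambda r:r.fun)
        print(b,names,best.x.round(4),round(best.fun,1))
BACK[0]=.006
E
```

```text
top [ 0  0  0  4  5  5  9  4  9 15 12 32 71 74  9  1  3  1  1  4 16  0]
side [ 1  0  7 11 15 15 17 23 21 26 22 28 67 10  7  4  7  3  5 11  2  0]
top [ 17.  42. 166. 169. 170.]
side [ 52.  69.  85. 124. 216.]
0.0 ('top',) [0.728  0.176  0.2117 0.2629] 90.0
0.0 ('top', 'side') [0.7308 0.1754 0.3138 0.2356] 1557.6
0.006 ('top',) [0.7287 0.176  0.1089 0.2398] 85.2
0.006 ('top', 'side') [0.7309 0.1755 0.2303 0.2341] 1527.3
0.012 ('top',) [0.7278 0.1753 0.153  0.2304] 78.2
0.012 ('top', 'side') [0.7297 0.1757 0.2125 0.2299] 1508.0
```

```bash
python3 - <<'E'
from h import *
from scipy.optimize import minimize
f=dict(np.load("top3.npz"));K=f["camera_matrix"];V=f["pixels"].max(2).astype(float)
r0,r1,c0,c1=138,158,256,285
D=1-np.clip((V-60)/100,0,1)
a=np.linspace(0,2*np.pi,40)
def img(p,lo):
    x,y,yw,zl=p;c,s=np.cos(yw),np.sin(yw)
    def pj(X):
        X=np.asarray(X,float);W=np.stack([x+c*X[:,0]-s*X[:,1],y+s*X[:,0]+c*X[:,1],X[:,2]],1)
        q=(W@f["R"].T+f["t"])@K.T;return q[:,:2]/q[:,2:]
    def hull(im,X):
        h=cv2.convexHull(((pj(X)-[c0,r0]+.5)*16-.5).astype(np.float32));cv2.fillConvexPoly(im,np.round(h).astype(np.int32),255)
    im=np.zeros(((r1-r0)*16,(c1-c0)*16),np.uint8);ig=im.copy()
    hull(im,[(xx,yy,zz) for xx in(-.032+lo,.004+lo) for yy in(-.032,.032) for zz in(zl-.022,zl+.022)])
    hull(im,[(xx,.016*np.cos(t),zl+.016*np.sin(t)) for t in a for xx in(-.032,-.032+lo)])
    hull(ig,[(.011*np.cos(t),.011*np.sin(t),zz) for t in a for zz in(zl+.022,.284)])
    hull(ig,[(.012*np.cos(t),.012*np.sin(t),zz) for t in a for zz in(0,zl-.022)])
    hull(ig,[(.05*np.cos(t),.05*np.sin(t),0) for t in a])
    sz=(c1-c0,r1-r0);return [cv2.resize(i,sz,interpolation=cv2.INTER_AREA)/255. for i in(im,ig)]
def cost(p,lo):
    m,g=img(p,lo);return (((m-D[r0:r1,c0:c1])**2)*(1-g)).sum()/(1-g).sum()*1000+((p[3]-.230)/.004)**2
for lo in(.004,.008,.012,.016):
  for y0 in(0.,.15):
    b=np.array([.725,.174,y0,.23]);r=minimize(cost,b,args=(lo,),method="Nelder-Mead",options=dict(initial_simplex=np.vstack([b]+[b+d for d in np.diag([.006,.006,.12,.005])])))
    x,y,yw,zl=r.x;print(lo,r.x.round(4),round(r.fun,2),"lens",round(x-.032*np.cos(yw),4),round(y-.032*np.sin(yw),4))
# side view: lens blob, head-top mode
for n in("top","side"):
    g=dict(np.load(n+"3.npz"));P=pts(g);q=P[(np.hypot(P[...,0]-.715,P[...,1]-.172)<.07)&(P[...,2]>.244)&(P[...,2]<.258)];print(n,"head top z",np.median(q[:,2]),q.mean(0).round(4))
    q=P[(np.hypot(P[...,0]-.715,P[...,1]-.172)<.07)&(P[...,2]>.262)];print("post",q.mean(0).round(4),q[:,2].max())
g=dict(np.load("side3.npz"));a=cv2.resize(g["pixels"][125:215,300:390],(450,450),interpolation=cv2.INTER_CUBIC);b=cv2.resize(g["pixels"][133:163,317:347],(350,350),interpolation=cv2.INTER_CUBIC)
o=np.zeros((450,800,3),np.uint8);o[:,:450]=a;o[:350,450:]=np.clip(b*1.4,0,255);cv2.imwrite("pics/h.png",o[:,:,::-1])
E
```

```text
0.004 [0.7355 0.1755 0.1199 0.2281] 17.94 lens 0.7038 0.1717
0.004 [0.7344 0.1757 0.1281 0.2305] 18.48 lens 0.7026 0.1716
0.008 [0.7316 0.1749 0.128  0.2282] 20.32 lens 0.6999 0.1708
0.008 [0.7319 0.175  0.1397 0.2275] 20.2 lens 0.7002 0.1705
0.012 [0.7287 0.1749 0.1739 0.2271] 21.64 lens 0.6972 0.1694
0.012 [0.7282 0.1749 0.1763 0.2283] 21.98 lens 0.6967 0.1693
0.016 [0.7252 0.1744 0.1665 0.226 ] 22.59 lens 0.6936 0.1691
0.016 [0.7247 0.1741 0.1749 0.2279] 22.4 lens 0.6932 0.1686
top head top z 0.25150954791852326 [0.7203 0.1739 0.2512]
post [0.7245 0.1745 0.278 ] 0.2838617563011217
side head top z 0.25027511595675245 [0.7186 0.1657 0.2496]
post [0.7225 0.1697 0.2734] 0.28066554098938723
```

View pics/h.png

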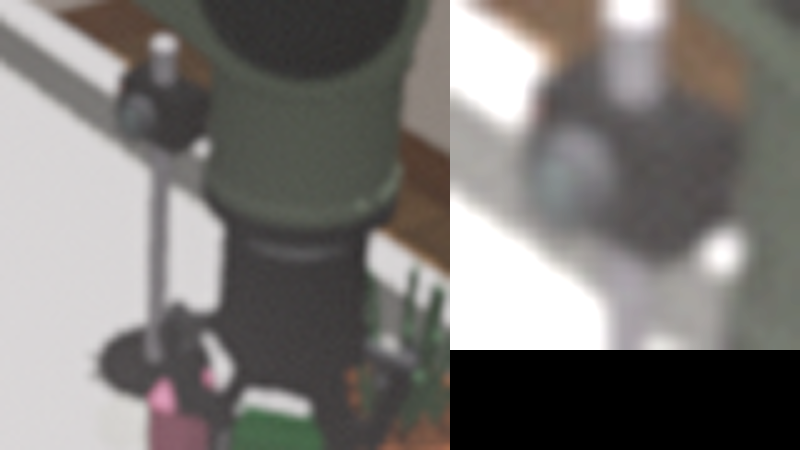

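The side view shows the lens blob at px ≈ (327.5,148), with the meter held below the gripper.

```bash
python3 - <<'E'
from h import *
for n in("side","top"):
    f=dict(np.load(n+"3.npz"));K=f["camera_matrix"]
    def pj(X): c=f["R"]@np.array(X)+f["t"];return (K@c/c[2])[:2].round(1).tolist()
    for yw in(0,.1,.2):
        c,s=np.cos(yw),np.sin(yw);W=lambda a,b,z:[.7255+c*a-s*b,.1745+s*a+c*b,z]
        print(n,yw,"lens",pj(W(-.032,0,.229)),"top corners",[pj(W(a,b,.251)) for a,b in((-.02,.032),(-.02,-.032),(.016,-.032),(.016,.032))],"post",pj(W(0,0,.282)),"foot",pj(W(0,0,.0)))
f=dict(np.load("top3.npz"));V=f["pixels"].max(2)
for r in range(140,162): print(r," ".join(f"{x:3d}" for x in V[r,259:283]))
o=bot.observe();print(o["position"],o["qpos"].round(2))
E
```

```text
side 0 lens [324.4, 148.9] top corners [[321.8, 138.8], [332.7, 146.1], [340.9, 143.2], [329.9, 136.0]] post [332.0, 132.9] foot [330.3, 197.9]
side 0.1 lens [324.9, 149.2] top corners [[321.5, 139.3], [333.8, 146.1], [341.3, 142.7], [329.0, 136.1]] post [332.0, 132.9] foot [330.3, 197.9]
side 0.2 lens [325.6, 149.6] top corners [[321.2, 139.8], [334.9, 145.9], [341.6, 142.2], [328.0, 136.2]] post [332.0, 132.9] foot [330.3, 197.9]
top 0 lens [270.5, 159.6] top corners [[260.5, 154.5], [279.2, 154.2], [279.2, 144.2], [260.6, 144.5]] post [269.0, 145.9] foot [275.6, 168.9]
top 0.1 lens [271.4, 159.5] top corners [[261.2, 155.4], [279.7, 153.2], [278.6, 143.3], [260.1, 145.4]] post [269.0, 145.9] foot [275.6, 168.9]
top 0.2 lens [272.3, 159.4] top corners [[261.9, 156.2], [280.2, 152.3], [278.0, 142.5], [259.8, 146.4]] post [269.0, 145.9] foot [275.6, 168.9]
140 170 169 169 169 170 170 170 170 169 170 169 170 170 170 170 170 170 170 170 170 169 170 169 170
141 170 169 170 170 170 170 170 170 170 169 170 170 170 171 170 170 169 166 167 168 170 170 170 170
142 170 170 170 170 171 169 168
[... 1350 characters left out ...]
94 113 145 165 171
156 170 170 163 138 100  78  78  73  61  62  72  79  83  78  67  59  69  97 116 129 143 160 170 171
157 170 170 168 158 142 135 134 122  87  62  65  71  71  66  56  54  68  94 113 127 140 156 165 169
158 170 170 170 169 165 164 164 151 109  65  59  58  57  52  46  45  50  65  76  88 105 126 144 157
159 170 169 169 170 170 172 171 160 122  72  52  50  48  49  49  49  45  43  43  47  59  80 103 127
160 169 169 170 170 170 171 170 159 123  72  45  45  49  56  57  58  53  45  40  38  40  45  61  87
161 169 170 170 170 171 171 166 148 107  61  40  41  50  59  63  62  58  49  43  41  39  39  40  51
[ 0.52057483 -0.20326339  0.24776607] [-0.4   0.63  1.02  1.81 -0.61  1.06 -0.09]
```

Request:
{"api": "play_rows", "payload": {"plan": [[[0, 0, -0.7], [0, 0, 0], 1], [[0, 0, -0.9], [0, 0, 0], 1], [[0, 0, -0.9], [0, 0, 0], 1], [[0.4, -0.5, 0], [0, 0, 0], 1], [[0.7, -0.9, 0], [0, 0, 0], 1], [[0.75, -0.99, 0], [0, 0, 0], 1], [[0.75, -0.99, 0], [0, 0, 0.4], 1], [[0, 0, 0], [0, 0, 0], 1]]}}

```text
clock: 15.02
position: [0.5243, -0.0945, 0.3111]
tool_rot: [-3.141, -0.0, 0.568]
force: [-0.0, -1.2, -1.7]
grip_width: 0.0497
finger_force: 41.7
```

```bash
python3 -c "
from h import *
o=bot.observe();print(o['qpos'].round(2),o['position'].round(4),o['tool_rot'].round(3),o['grip_width'],o['clock'])
p=o['tool_rot'][2];d=np.array([.5304,.156])-o['position'][:2];print((d@[np.cos(p),np.sin(p)])/.025,(d@[np.sin(p),-np.cos(p)])/.025)"
```

```text
[-0.71  0.55  1.16  1.8  -0.55  1.17 -0.38] [ 0.5243 -0.0945  0.3111] [-3.141 -0.     0.568] 0.04967478307114476 15.025
5.59692556141745 -8.316805893641076
```

Request:
{"api": "play_rows", "payload": {"plan": [[[0.56, -0.83, 0], [0, 0, 0], 1], [[0.56, -0.83, 0], [0, 0, 0], 1], [[0.56, -0.83, 0], [0, 0, 0], 1], [[0.56, -0.83, 0], [0, 0, 0], 1], [[0.56, -0.83, 0], [0, 0, 0], 1], [[0.56, -0.83, 0], [0, 0, 0], 1], [[0.56, -0.83, 0], [0, 0, 0], 1], [[0.56, -0.83, 0], [0, 0, 0], 1], [[0.56, -0.83, 0], [0, 0, 0], 1], [[0.56, -0.83, 0], [0, 0, 0], 1], [[0, 0, 0], [0, 0, 0.8], 1], [[0, 0, 0], [0, 0, 0.8], 1], [[0, 0, 0], [0, 0, 0.8], 1], [[0, 0, 0], [0, 0, 0.75], 1], [[0, 0, 0.8], [0, 0, 0], 1], [[0, 0, 0.8], [0, 0, 0], 1], [[0, 0, 0.8], [0, 0, 0], 1], [[0, 0, 0.6], [0, 0, 0], 1], [[0, 0, 0.3], [0, 0, 0], 1], [[0, 0, 0], [0, 0, 0], 1]]}}

```text
clock: 17.52
position: [0.5309, 0.1534, 0.2276]
tool_rot: [3.141, 0.0, 0.093]
force: [-0.2, 0.6, -0.7]
grip_width: 0.0496
finger_force: 41.7
```

```bash
python3 - <<'E'
from h import *
o=bot.observe();print(o['qpos'].round(2),o['position'].round(4),o['tool_rot'].round(3),o['grip_width'],o['clock'])
X0=o["position"];p=o["tool_rot"][2]
ims=[]
for n,(r0,c0) in(("side",(125,250)),("top",(135,225))):
    fs=[grab_frame(n) for _ in range(5)];f=fs[0];f["pixels"]=np.mean([x["pixels"].astype(float) for x in fs],0).astype(np.uint8);f["depth"]=np.median([x["depth"] for x in fs],0);np.savez(n+"4.npz",**f)
    K=f["camera_matrix"];P=pts(f);a=f["pixels"].astype(int)
    def pj(X): c=f["R"]@np.array(X)+f["t"];return (K@c/c[2])[:2].round(1).tolist()
    c,s=np.cos(p),np.sin(p)
    print(n,[pj(X0+[c*x-s*y,s*x+c*y,z]) for z in(.031,-.029) for x,y in((-.014,-.025),(-.014,.025))],"probe tip",pj(X0+[0,0,-.137]),"collar",pj(X0+[0,0,-.065]))
    g=(a[...,1]>a[...,0]+12)&(a[...,1]>a[...,2]+12)&(np.hypot(P[...,0]-X0[0],P[...,1]-X0[1])<.05)&(P[...,2]>.12)
    v,u=np.nonzero(g);print(g.sum(),u.min(),u.max(),v.min(),v.max())
    q=P[g]
    if g.sum()>20:print(np.percentile(q,[3,50,97],axis=0).round(4).tolist())
    ims.append(cv2.resize(f["pixels"][r0:r0+100,c0:c0+100],(400,400),interpolation=cv2.INTER_CUBIC))
cv2.imwrite("pics/f.png",np.hstack(ims)[:,:,::-1])
E
```

```text
[-1.13  0.78  1.22  1.85 -0.82  1.13 -1.09] [0.5309 0.1534 0.2276] [3.141 0.    0.093] 0.049566408877853144 17.525
side [[289.4, 162.6], [280.0, 156.5], [290.1, 178.2], [281.0, 171.9]] probe tip [290.0, 199.3] collar [289.2, 182.4]
173 282 294 155 185
[[0.5162, 0.1271, 0.165], [0.5199, 0.1484, 0.2313], [0.5375, 0.172, 0.2583]]
top [[284.0, 206.9], [269.0, 208.6], [285.0, 210.3], [270.6, 212.0]] probe tip [279.6, 213.0] collar [278.2, 209.2]
810 247 285 163 212
[[0.4878, 0.11, 0.58], [0.5255, 0.1544, 0.5935], [0.5636, 0.1972, 0.6183]]
```

View pics/f.png

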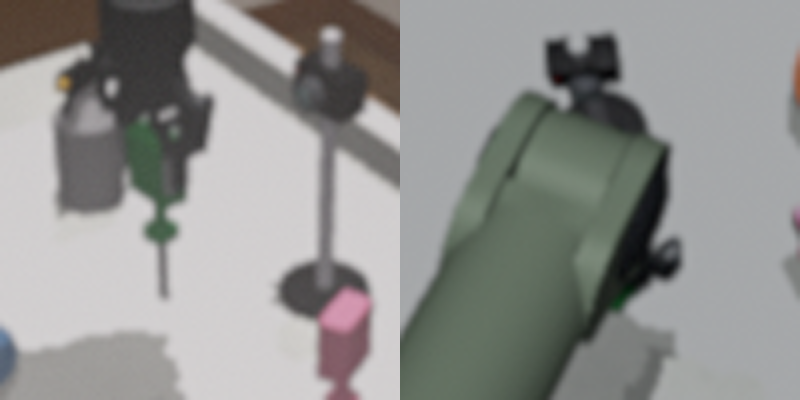

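The side view shows the meter held upright. Its collar is at px (290,182.5) and its probe tip at (291,199.3), both as predicted. The blank back faces away from the lens, so the dial faces it. A final 2.5 mm trim, then settle.

Request:
{"api": "play_rows", "payload": {"plan": [[[0, -0.1, 0], [0, 0, 0], 1], [[0, 0, 0], [0, 0, 0], 1], [[0, 0, 0], [0, 0, 0], 1], [[0, 0, 0], [0, 0, 0], 1], [[0, 0, 0], [0, 0, 0], 1], [[0, 0, 0], [0, 0, 0], 1]]}}

```text
clock: 18.77
position: [0.5307, 0.156, 0.2278]
tool_rot: [-3.142, 0.0, 0.093]
force: [0.1, 1.2, -0.7]
grip_width: 0.0496
finger_force: 41.7
```

```bash
python3 -c "
from workcell import bot
o=bot.observe();print(o['position'],o['tool_rot'],o['qd'].round(3),o['clock']);print(bot.job_done())"
```

```text
[0.53067493 0.15598526 0.22781844] [-3.14159131e+00  3.20723199e-06  9.27330816e-02] [ 0.001 -0.     0.    -0.    -0.    -0.    -0.001] 18.775
the job is handed in; nothing more can be done
None
```

I opened the lever, drew the green meter straight up and handed the job in at about 19 s, with the meter held upright and still, its dial by measurement facing the lens at lens height, centred and 15 cm in front; the dial itself was never seen, its side being inferred from the blank opposite face, and no verdict came back.

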